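Strip the hanging press cradle

TASK

The press cradle hangs by its two pivot pins in the fork stand with a pile on it. Take the pile apart from the top, one piece at a time: knob weight into the round recess of the wooden block, black specimen puck into the grey round dish, band of glass slides lengthwise onto the grey tray between its corner stops. Then, last, lift the empty cradle straight up out of the forks without letting it swing over and set it down lengthwise in the dark steel dock, between the corner stops; leave the vial standing nearby where it is.

Things in the scene. Friction and masses are not known exactly. Their poses are not given: they have to be found in the camera images.
- weight: Small steel-grey knob test weight, upright, 16 mm diameter x 24 mm tall, about 20 g. Origin at the centre of its underside. Starts on top of the puck.
- puck: Black round specimen puck with a pale label, 30 mm diameter x 18 mm tall, about 30 g. Origin at the centre of its underside. Starts on the slides, up to 8 mm along them from their middle.
- slides: Flat banded bundle of pale green glass slides, 27 x 76 x 11 mm (x, y, z), about 45 g. Origin at the centre of its underside; y along its length. Starts on the deck of the cradle, its length along the cradle's.
- cradle: Loose aluminium cradle, 200 g: solid deck 46 x 92 x 16 mm (x, y, z), a cheek 30 mm wide at each y end (inner faces 84 mm apart) up to 64 mm above the underside, x sides open. Pivot pins, 6 mm thick, stick out along y 55 mm above the underside, to 65 mm from the middle. Origin: centre of the deck's underside. Hangs level, free to swing about y; can be pinched across the deck (along x).
- stand: Fixed grey fork stand: base 84 x 140 x 8 mm, posts 36 mm wide (x) and 9 mm thick, 58 mm either side of the middle along y, 98 mm tall. Each has a notch 11 mm wide, 16 mm deep, open upwards, in which a cradle pin lies. Origin: centre of the base's underside; y along the cradle. The hanging cradle's underside is 30 mm above the worktop.
- weight_block_floor (a point): Centre of the floor of the round recess (36 mm diameter, 5 mm deep) in the fixed wooden block 58 x 58 x 14 mm; 9 mm above the worktop.
- puck_dish_floor (a point): Centre of the inner floor of the fixed grey round dish, 62 mm outside and 52 mm inside diameter, rim 9 mm high, inner floor 4 mm above the worktop.
- slide_tray_floor (a point): Centre of the upper face of the fixed grey tray, a flat plate 62 x 112 x 6 mm (x, y, z); y along its length. Angled stops 5 mm high at the four corners leave 45 x 94 mm between them; the long sides are open between the corners.
- dock_floor (a point): Centre of the upper face of the fixed dark steel dock, a plate 80 x 126 x 8 mm (x, y, z) with a black rubber pad; y along its length. Angled stops 7 mm high at the four corners leave 62 x 108 mm between them; the long sides are open between the corners.
- vial: Bystander: pale capped sample vial, 22 mm diameter x 52 mm tall, standing loose beyond the small places, on the right. Origin at the centre of its underside. Leave it alone. (Fixed furniture to keep clear of: a bench magnifier between the stand and the small places, x 0.35 to 0.75, y -0.15 to 0.12 m, 0.37 m tall, and a balance at x over 0.62, y 0.26 to 0.50 m, 0.31 m tall.)
There are look-alikes about, which are no part of the job. What is shaped like the cradle but orange is not meant.

How it is judged:
By the outcome, as a careful person would: the job done as asked, in the order asked, and still so for the second after the job is handed in, with the robot touching nothing.
It also fails if it takes over 144 s, if anything falls off the work surface, if the arm or the gripper's body presses on something with over 40 N, if the wrist force passes 120 N, or if a joint passes its speed limit or range.

ROBOT

A 6-joint arm with a two-finger parallel gripper is mounted at the origin on a cart in front of the work surface, level with it; the furniture and walls round the work are solid. World frame = base frame: x ahead of the robot, y to its left, z up, the work surface at z = 0. Lengths are in m, angles in rad, forces in N, time in s.
With the tool pointing down it reaches from about 0.3 to 0.875 m from the base axis. Payload 6.4 kg.
Tool frame: the origin (TCP) lies at the very end of the fingers, on their centre line; the grasp point (between the pads) lies 19 mm behind it; z points along the fingers, y is the line along which they close (so a half turn about z gives the same grasp; the last joint's range is limited). The gripper opens to 85 mm and grips with 20 to 120 N. Pads are 22 mm wide; open, the fingers measure 114 mm over their backs; the gripper's body (76 mm by 85 mm) begins 54 mm behind the grasp point. The pads swing forward as they close: fully open they stand 13 mm farther back than shut.
Start: joints at [0.975, 0.181, 1.607, -0, 1.354, -0.206], TCP at [0.218, 0.532, 0.231] pointing down, gripper open.
Joint ranges: [-2.99, 2.99], [-0.89, 2.07], [0.3, 2.58], [-1.14, 4.28], [0, 2.63], [-3.12, 3.12]. Speed limits (rad/s): [2.57, 2.57, 3.01, 3.14, 3.14, 3.14].

INTERFACE

Orientations are given as a unit quaternion [w, x, y, z].
In Python, from bench import ctrl gives the robot as it stands.
- The arm moves only by the tool jog_arm, never from a script. Its argument "series" is a list that holds one entry, the list of rows, each a list of 7 numbers: the shift along the tool's x, y, z in mm, then the turn, a rotation vector about the tool's x, y, z in rad, then the finger opening in mm, from 0 to 85.4. In form: [[[tx, ty, tz, rx, ry, rz, gripper], ...]]. A call has exactly 10 rows; each row shifts and turns the commanded pose from where the row before left it, along the tool's axes as they then stand; what a row does not reach is not made up. A row lasts 1/10 s, in which the tool goes at most 50 mm and 8.59 degrees, less where a joint would pass 70% of its speed; a pose out of reach is approached as far as the arm can. A call with a gripper value outside its range is refused whole. The fingers move at their own pace and stop on an object; the grip force is fixed at half the most. Time passes only in rows, so rows that do not move let the fingers close, or fill a call up. It gives the time, the measured TCP pose, the force, the opening and the grip force at its end, in the units of the state.
- ctrl.get_obs(): the state, without advancing time (a new reading comes with each control period).
- ctrl.camera(name): name is "scene" or "top"; returns a dict with "frame" (400x640x3 uint8, blue, green, red), "z_map" (400x640 float32, m along the optical axis (not along the pixel's ray), 0 where there is no reading), "fx", "fy", "cx", "cy" (pixels), "xyz" and "rotation" of the camera in the world. Camera axes: x right, y down, z forward; pixel columns grow to the right and rows downward; lengths in m; the calibration is good to about 2 mm. A picture is of the moment at which its call begins.
- ctrl.hand_in(): hands the job in; it is judged then, once.
The state is a dict: "time_s": time; "q": joint angles; "dq": joint speeds; "joint_efforts": joint torques, N m; "eef_pos": TCP position; "eef_rot": TCP orientation; "wrist_force": force on the tool from outside, world axes, zero at the start; "torque": the same for the moment, N m; "opening": opening from 0.0 (shut) to 1.0 (fully open); "grasp_force": force on a finger pad.
Only numpy, scipy, OpenCV 4.12 (cv2) and the standard library are available. Lean on these libraries where they do the work, as an engineer would, in place of code of your own. Each camera call takes 0.05 s, during which the arm holds its last target. There are 200 camera calls.

## Working session

There is one attempt and no reset: what is moved stays moved. The work goes in short steps, Python scripts to look and compute and a tool call to move; the robot and the scene stay as the last step left them, time stands still between calls to the robot, and variables do not carry over. Pictures are saved under pics/ and viewed, at most 14 in all, crops included, and the job is handed in when it is done.

Besides the shell and the picture viewer there is one more tool, called after ">>>" by a JSON object that holds its "method" and its "body", one argument or row to a line. jog_arm: Moves the arm, as the interface text tells. Its arguments: {"type":"object","properties":{"series":{"type":"array"}},"required":["series"]}

```bash
mkdir -p pics; ls
cat > h.py <<'E'
import numpy as np, cv2, pickle
from bench import ctrl
def snap(n):
    c=ctrl.camera(n); pickle.dump(c,open(f'/tmp/{n}.pkl','wb')); return c
def load(n): return pickle.load(open(f'/tmp/{n}.pkl','rb'))
def R_(c):
    return np.array(c['rotation'])
def world(c,u,v,z=None):
    """3D from depth map, or intersect ray with plane world z"""
    R=R_(c); d=np.array([(u-c['cx'])/c['fx'],(v-c['cy'])/c['fy'],1.0])
    if z is None: k=float(c['z_map'][int(round(v)),int(round(u))])
    else: k=(z-c['xyz'][2])/(R@d)[2]
    return np.array(c['xyz'])+R@d*k
def cloud(c):
    v,u=np.mgrid[0:400,0:640]; D=c['z_map']
    P=np.stack([(u-c['cx'])/c['fx']*D,(v-c['cy'])/c['fy']*D,D],-1)
    return P@R_(c).T+np.array(c['xyz'])
E
python3 - <<'E'
from h import *
for n in('top','scene'):
    c=snap(n); cv2.imwrite(f'pics/{n}0.png',c['frame']); print(n,c['xyz'],c['rotation'],c['fx'],c['cx'],c['cy'])
print(ctrl.get_obs())
E
```

```text
pics
top [0.29158785 0.02529739 1.33345066] [-0.06468394  0.70503224 -0.70268984  0.07051604] 482.05158714530216 312.68539809300034 197.44681568644128
scene [-0.02348322 -0.26293537  0.84636249] [-0.28889914  0.80102982 -0.49434389  0.17467864] 399.7803323383622 318.12279720423527 197.31668619882464
{'time_s': 0.1, 'q': array([ 9.74707981e-01,  1.81475439e-01,  1.60788065e+00, -3.74189544e-06,
        1.35380587e+00, -2.06312569e-01]), 'dq': array([-0.00225012, -0.00070467, -0.00242262, -0.00085079, -0.00071875,
        0.00080973]), 'joint_efforts': array([ 8.28324937e-04, -4.45876336e+01, -3.52242100e+01, -1.63128302e-04,
        4.06575302e-03, -4.77865854e-07]), 'eef_pos': array([0.21820234, 0.53146489, 0.23048258]), 'eef_rot': array([-3.04743352e-04,  1.93656091e-01,  9.81069163e-01, -7.23057953e-04]), 'wrist_force': array([-0.02373396, -0.07652799, -0.29195753]), 'torque': array([0.00107379, 0.03498623, 0.01762071]), 'grasp_force': 0.0, 'opening': 0.9974826502607308}
```

View pics/top0.png

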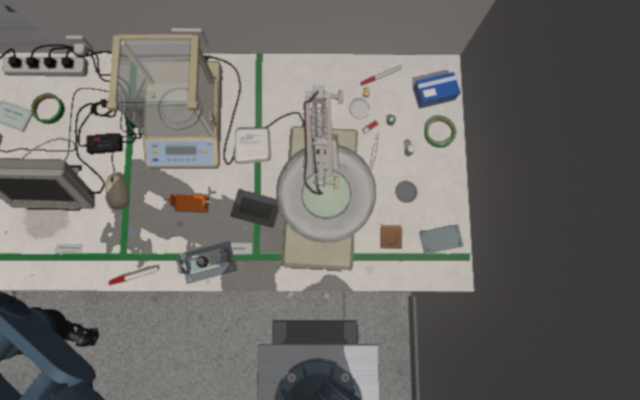

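View pics/scene0.png

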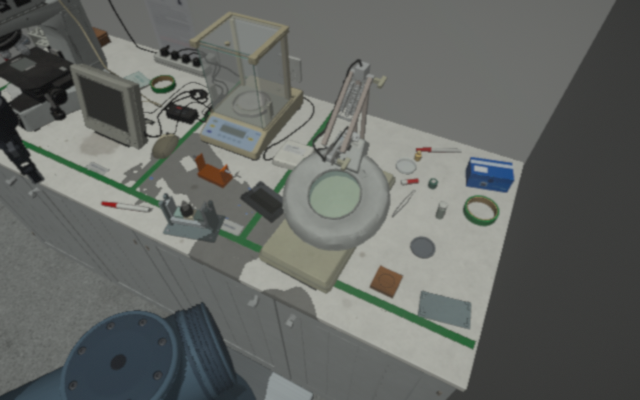

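```bash
cat > fix.py <<'E'
s=open('h.py').read()
s=s.replace("    return np.array(c['rotation'])","    w,x,y,z=c['rotation']; return Rotation.from_quat([x,y,z,w]).as_matrix()").replace("import numpy","from scipy.spatial.transform import Rotation\nimport numpy",1)
open('h.py','w').write(s)
E
python3 fix.py
python3 - <<'E'
from h import *
c=load('top'); f=c['frame']
a=cv2.resize(f[180:300,160:290],None,fx=6,fy=5.99/1.2,interpolation=cv2.INTER_CUBIC)
a=cv2.resize(f[190:290,165:285],(780,600*650//600-50),interpolation=cv2.INTER_CUBIC)
a=cv2.resize(f[185:285,165:285],(720,600),interpolation=cv2.INTER_CUBIC)
cv2.imwrite('pics/c1.png',a)
b=cv2.resize(f[110:260,350:480],(520,600),interpolation=cv2.INTER_CUBIC)
cv2.imwrite('pics/c2.png',b)
s=load('scene')['frame']
cv2.imwrite('pics/c3.png',cv2.resize(s[150:250,150:280],(780,600),interpolation=cv2.INTER_CUBIC))
for p in [(207,262),(391,237),(406,191),(441,238),(257,208),(409,147),(391,119)]: print(p,world(c,*p).round(4))
E
```

```text
(207, 262) [0.3644 0.2884 0.074 ]
(391, 237) [ 0.4379 -0.2014  0.0107]
(406, 191) [ 0.5682 -0.2478  0.0078]
(441, 238) [ 0.4362 -0.3407  0.0057]
(257, 208) [0.5182 0.1698 0.0069]
(409, 147) [ 0.6839 -0.2517  0.0505]
(391, 119) [ 0.777  -0.2097  0.0187]
```

View pics/c1.png

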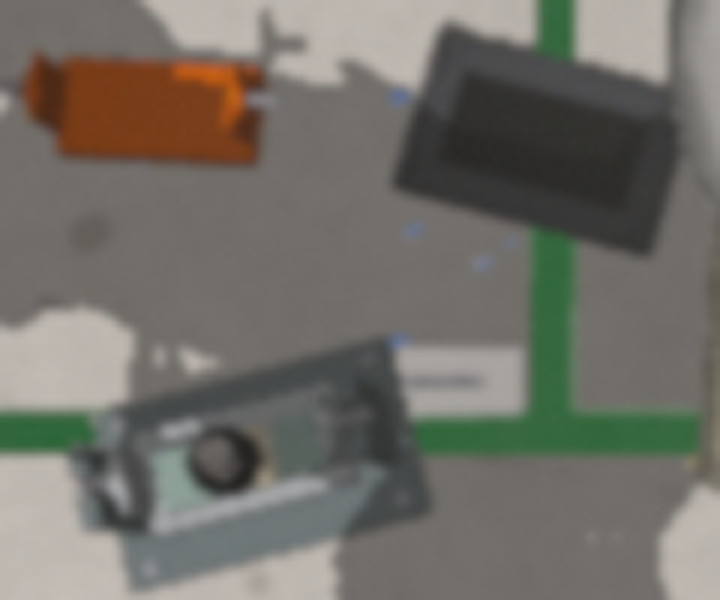

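View pics/c2.png

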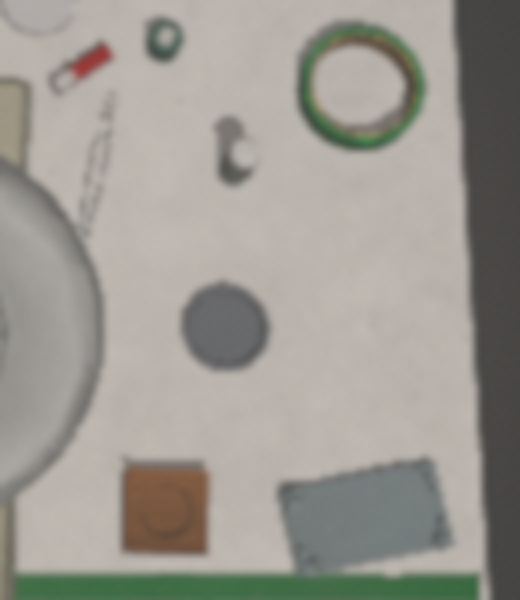

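View pics/c3.png

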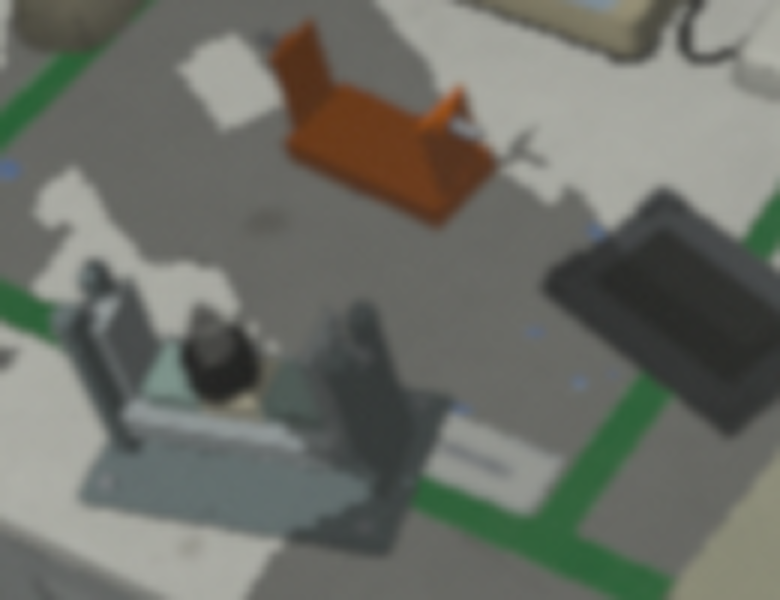

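Run:
```python
from h import *
c=load('top'); s=load('scene')
def rect(name,o,k,pts,z,cam=c):
    P=np.array([world(cam,o[0]+(p[0]+.5)/k-.5,o[1]+(p[1]+.5)/k-.5,z) for p in pts])
    e=P-np.roll(P,-1,0); L=np.linalg.norm(e[:,:2],axis=1)
    r=cv2.minAreaRect((P[:,:2]*1000).astype(np.float32))
    print(name,'mean',P.mean(0).round(4),'sides',L.round(4),'edge ang deg',(np.degrees(np.arctan2(e[:,1],e[:,0]))%90).round(1), 'e0',e[0].round(3))
rect('stand',(165,185),6,[(388,338),(432,512),(135,592),(92,415)],.008)
rect('dock',(165,185),6,[(448,22),(682,90),(652,256),(394,186)],.008)
rect('tray',(350,110),4,[(278,487),(432,458),(452,545),(297,573)],.006)
rect('block',(350,110),4,[(123,463),(208,465),(208,552),(122,551)],.014)
def pt(name,o,k,p,z,cam=c): print(name,world(cam,o[0]+(p[0]+.5)/k-.5,o[1]+(p[1]+.5)/k-.5,z).round(4))
pt('recess',(350,110),4,(165,511),.014); pt('dish',(350,110),4,(225,326),.009)
pt('wtop',(165,185),6,(236,462),.099); pt('puck top',(165,185),6,(223,460),.075)
pt('wtop scene',(150,150),6,(212,325),.099,s)
# depth-derived
for n,cam in(('top',c),('scene',s)):
    P=cloud(cam); m=(cam['z_map']>0)
    box=lambda lo,hi:m&np.all((P>lo)&(P<hi),axis=-1)
    for lab,lo,hi in [('weight',(.32,.25,.083),(.41,.33,.11)),('high95',(.25,.15,.09),(.45,.42,.12)),('tray',(.38,-.43,.003),(.5,-.27,.02)),('dish',(.52,-.3,.003),(.62,-.2,.02)),('block',(.39,-.25,.006),(.48,-.16,.03)),('dock',(.43,.08,.004),(.61,.25,.02)),('vial',(.64,-.28,.02),(.72,-.2,.06))]:
        Q=P[box(lo,hi)]
        if len(Q)>3:
            r=cv2.minAreaRect((Q[:,:2]*1000).astype(np.float32)); print(n,lab,len(Q),Q.mean(0).round(4),'zmed',np.median(Q[:,2]).round(4),'rect',np.round(r[0],1),np.round(r[1],1),round(r[2],1))
```

```text
stand mean [0.3686 0.2988 0.008 ] sides [0.082  0.1372 0.0828 0.138 ] edge ang deg [16.1 15.2 16.6 14.9] e0 [0.079 0.023 0.   ]
dock mean [0.5192 0.1747 0.008 ] sides [0.1145 0.0789 0.1241 0.0809] edge ang deg [73.8 80.8 75.  73.8] e0 [0.032 0.11  0.   ]
tray mean [ 0.4348 -0.3401  0.006 ] sides [0.1101 0.0613 0.1097 0.0603] edge ang deg [10.8  9.9 10.3 10.2] e0 [-0.021  0.108  0.   ]
block mean [ 0.4389 -0.2007  0.014 ] sides [0.0587 0.06   0.0589 0.0607] edge ang deg [88.9 88.1 89.5 88. ] e0 [0.001 0.059 0.   ]
recess [ 0.4365 -0.2005  0.014 ]
dish [ 0.5676 -0.2472  0.009 ]
wtop [0.364 0.291 0.099]
puck top [0.3662 0.3018 0.075 ]
wtop scene [0.3638 0.2946 0.099 ]
top weight 76 [0.3751 0.2766 0.0925] zmed 0.0923 rect [372.4 275.6] [30.8 71. ] 25.6
top high95 168 [0.3685 0.3003 0.0955] zmed 0.0952 rect [368.2 299.6] [ 36.7 125.9] 16.2
top tray 1212 [ 0.4348 -0.3481  0.0072] zmed 0.0065 rect [ 440.3 -350. ] [159.4 118.8] 89.9
top dish 499 [ 0.5664 -0.248   0.0062] zmed 0.0056 rect [ 569.5 -249.9] [99.  99.7] 88.9
top block 464 [ 0.4368 -0.2009  0.0131] zmed 0.0135 rect [ 433.7 -204.8] [86.9 83.2] 84.9
top dock 1426 [0.5154 0.1766 0.0087] zmed 0.0083 rect [519.6 171.6] [175.9 156.4] 0.2
top vial 70 [ 0.6786 -0.2552  0.0462] zmed 0.0503 rect [ 680.4 -256.1] [20.4 19.6] 17.2
scene weight 84 [0.3728 0.2782 0.0914] zmed 0.0913 rect [378.8 279. ] [32.3 62.8] 8.5
scene high95 188 [0.3678 0.2975 0.0949] zmed 0.0948 rect [368.3 297.8] [ 36.9 125.6] 15.0
scene tray 1457 [ 0.4312 -0.3471  0.0066] zmed 0.0062 rect [ 440.2 -351.9] [154.9 118.8] 89.8
scene dish 392 [ 0.5651 -0.25    0.0059] zmed 0.0051 rect [ 568.  -249.2] [92.  96.1] 1.2
scene block 617 [ 0.4346 -0.2024  0.0124] zmed 0.013 rect [ 436.  -202.2] [58.2 61.5] 88.0
scene dock 1017 [0.5138 0.1762 0.0085] zmed 0.0083 rect [525.2 179.4] [160.4 114.3] 59.9
scene vial 109 [ 0.6754 -0.2589  0.0415] zmed 0.0458 rect [ 678.7 -259.4] [20.1 21.8] 16.3
```

Run:
```python
from h import *
for n in('top','scene'):
    c=load(n);P=cloud(c); m=(c['z_map']>0)
    B=lambda lo,hi:P[m&np.all((P>lo)&(P<hi),axis=-1)]
    for a,b in[(.03,.1),(.1,.2),(.2,.3),(.3,.5)]:
        Q=B((.30,-.25,a),(.8,.2,b))
        if len(Q): print(n,a,b,len(Q),'x',np.percentile(Q[:,0],[.5,99.5]).round(3),'y',np.percentile(Q[:,1],[.5,99.5]).round(3),'zmax',Q[:,2].max().round(3))
    # stand frame
    t=np.radians(16); ex=np.array([np.cos(t),np.sin(t)]); ey=np.array([-np.sin(t),np.cos(t)]); o=np.array([.3683,.2988])
    Q=B((.3,.22,.085),(.44,.38,.12)); L=np.c_[(Q[:,:2]-o)@ex,(Q[:,:2]-o)@ey,Q[:,2]]
    W=L[(abs(L[:,1])<.03)&(abs(L[:,0])<.03)]; print(n,'W',len(W),(W.mean(0)*1000).round(1),(W.min(0)*1000).round(1),(W.max(0)*1000).round(1))
    for sg in(1,-1):
        K=L[(L[:,1]*sg>.035)]; print('end',sg,len(K),(K.min(0)*1000).round(1),(K.max(0)*1000).round(1))
    Q=B((.3,.22,.062),(.44,.38,.08)); L=np.c_[(Q[:,:2]-o)@ex,(Q[:,:2]-o)@ey,Q[:,2]]; K=L[(abs(L[:,1])<.035)&(abs(L[:,0])<.03)]
    print('puck',len(K),(K.min(0)*1000).round(1),(K.max(0)*1000).round(1))
    Q=B((.44,.09,.004),(.6,.25,.03)); # dock: dark pixels
    f=c['frame'].astype(int); mask=m&np.all((P>(.44,.09,-.01))&(P<(.6,.25,.03)),axis=-1)&(f.max(-1)<75)
    k=cv2.morphologyEx(mask.astype(np.uint8),cv2.MORPH_OPEN,np.ones((3,3)));nn,lb,st,_=cv2.connectedComponentsWithStats(k); i=1+st[1:,4].argmax(); D=P[lb==i]
    r=cv2.minAreaRect((D[:,:2]*1000).astype(np.float32)); print('dock',st[i,4],np.round(r[0],1),np.round(r[1],1),round(r[2],1))
```

```text
top 0.03 0.1 2919 x [0.357 0.742] y [-0.188  0.16 ] zmax 0.1
top 0.1 0.2 6651 x [0.429 0.682] y [-0.141  0.107] zmax 0.2
top 0.2 0.3 1445 x [0.508 0.72 ] y [-0.041  0.037] zmax 0.3
top 0.3 0.5 1026 x [0.646 0.732] y [-0.047  0.039] zmax 0.375
top W 33 [ 0.1  4.8 92.8] [-6.7 -2.7 86.3] [  7.8  12.8 103. ]
end 1 96 [-16.5  41.9  85.6] [ 18.2  64.5 102.4]
end -1 92 [-18.  -63.5  85.5] [ 18.7 -40.5 104.6]
puck 81 [-16.4 -23.1  62. ] [12.9 31.9 79.6]
dock 981 [515.5 174.9] [122.6  74.2] 74.2
scene 0.03 0.1 3519 x [0.356 0.729] y [-0.148  0.088] zmax 0.1
scene 0.1 0.2 7704 x [0.428 0.71 ] y [-0.147  0.098] zmax 0.2
scene 0.2 0.3 1700 x [0.507 0.726] y [-0.044  0.035] zmax 0.3
scene 0.3 0.5 1072 x [0.648 0.73 ] y [-0.05   0.037] zmax 0.373
scene W 39 [-1.5  2.3 92.1] [-8.3 -3.6 86.2] [  6.   10.7 100.7]
end 1 120 [-18.5  40.6  85. ] [ 19.1  62.7 101.5]
end -1 116 [-18.9 -64.7  85.1] [ 17.2 -41.7  99.9]
puck 103 [-17.  -11.7  62. ] [12.3 18.4 79.8]
dock 868 [509.6 173.6] [125.1  74.4] 69.1
```

Add to h.py:
```python
def plan(*targets):
    """targets (x,y,z,yaw_deg of tool y): print remaining shift in mm in the present tool frame, and turn"""
    s=ctrl.get_obs(); w,x,y,z=s['eef_rot']; R=Rotation.from_quat([x,y,z,w]).as_matrix(); p=s['eef_pos']
    yaw=np.degrees(np.arctan2(R[1,1],R[0,1])); print('t',round(s['time_s'],2),'pos',p.round(4),'yaw',yaw.round(2),'tilt',R[:2,2].round(4),'F',s['wrist_force'].round(1),'op',round(s['opening']*85.4,1),'gf',round(s['grasp_force'],1),'q1,q6',s['q'][[0,5]].round(2))
    for t in targets:
        d=R.T@(np.array(t[:3])-p)*1000; tz=((yaw-t[3]+90)%180-90)*np.pi/180
        print(t,'shift',d.round(1),'turn rz',tz.round(4))
        # shift as seen after the turn
        R2=R@Rotation.from_rotvec([0,0,tz]).as_matrix(); print('   after turn',(R2.T@(np.array(t[:3])-p)*1000).round(1)); p=np.array(t[:3]); R=R2; yaw=t[3]
```

```text
(no output)
```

>>> {"method": "jog_arm", "body": {
  "series": [
    [[0,0,0,0,0,0.13,85],[0,0,0,0,0,0.13,85],[0,0,0,0,0,0.13,85],[0,0,0,0,0,0.13,85],[0,0,0,0,0,0.13,85],[0,0,0,0,0,0.13,85],[0,0,0,0,0,0.122,85],[0,0,0,0,0,0,85],[0,0,0,0,0,0,85],[0,0,0,0,0,0,85]]
  ]
}}

```text
time_s: 1.1
eef_pos: [0.2184, 0.5318, 0.2311]
eef_rot: [0.0, 0.601, 0.799, -0.0]
wrist_force: [0.6, -0.3, 0.1]
opening: 0.999
grasp_force: 0.0
```

```bash
python3 -c "
from h import *
plan((.367,.302,.15,16),(.367,.302,.083,16))"
```

```text
t 1.1 pos [0.2184 0.5318 0.2311] yaw 16.12 tilt [-0.0002 -0.0003] F [ 0.6 -0.3  0.1] op 85.3 gf 0.0 q1,q6 [0.97 0.69]
(0.367, 0.302, 0.15, 16) shift [-262.    79.    81.1] turn rz 0.0021
   after turn [-261.8   79.5   81.1]Traceback (most recent call last):
  File "<string>", line 3, in <module>
    plan((.367,.302,.15,16),(.367,.302,.083,16))
    ~~~~^^^^^^^^^^^^^^^^^^^^^^^^^^^^^^^^^^^^^^^^
  File "h.py", line 25, in plan
    print(t,'shift',d.round(1),'turn rz',tz.round(4))
                                         ^^^^^^^^
AttributeError: 'float' object has no attribute 'round'
```

>>> {"method": "jog_arm", "body": {
  "series": [
    [[-33,10,5,0,0,0,85],[-33,10,5,0,0,0,85],[-33,10,5,0,0,0,85],[-33,10,5,0,0,0,85],[-33,10,5,0,0,0,85],[-33,10,5,0,0,0,85],[-33,10,5,0,0,0,85],[-31,9,6,0,0,0,85],[0,0,20,0,0,0,85],[0,0,20,0,0,0,85]]
  ]
}}

```text
time_s: 2.1
eef_pos: [0.3678, 0.301, 0.1503]
eef_rot: [0.0, 0.602, 0.798, 0.001]
wrist_force: [0.7, -0.4, -0.4]
opening: 0.999
grasp_force: 0.0
```

```bash
sed -i 's/tz.round(4)/round(float(tz),4)/' h.py; python3 -c "
from h import *
plan((.367,.302,.083,16))
for n in('top','scene'):
    c=snap(n); f=c['frame']
    x,y=(165,215) if n=='top' else (150,170)
    cv2.imwrite(f'/tmp/{n}.png',cv2.resize(f[y:y+80,x:x+80],(400,400),interpolation=cv2.INTER_CUBIC))
cv2.imwrite('pics/d1.png',np.hstack([cv2.imread('/tmp/top.png'),cv2.imread('/tmp/scene.png')]))"
```

```text
t 2.1 pos [0.3678 0.301  0.1503] yaw 15.95 tilt [0.0016 0.0007] F [ 0.7 -0.4 -0.4] op 85.3 gf 0.0 q1,q6 [0.44 0.16]
(0.367, 0.302, 0.083, 16) shift [ 1.1 -0.6 67.3] turn rz -0.0009
   after turn [ 1.1 -0.6 67.3]
```

View pics/d1.png

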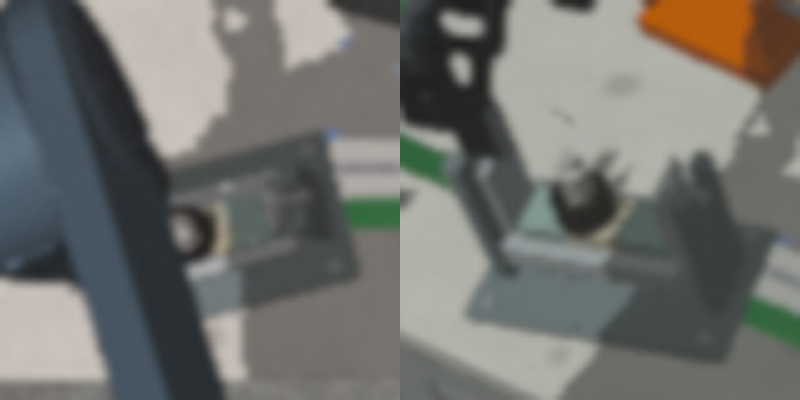

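```bash
python3 -c "
from h import *
c=load('scene'); 
def pr(p):
    q=R_(c).T@(np.array(p)-c['xyz']); return (q[0]/q[2]*c['fx']+c['cx'],q[1]/q[2]*c['fy']+c['cy'])
print(pr((.3678,.301,.15)),pr((.367,.302,.099)))
cv2.imwrite('pics/d2.png',cv2.resize(c['frame'][60:300,60:380],(800,600)))"
```

```text
(np.float64(177.99731616746917), np.float64(187.78080120735754)) (np.float64(183.31244601580028), np.float64(201.7299442147167))
```

View pics/d2.png

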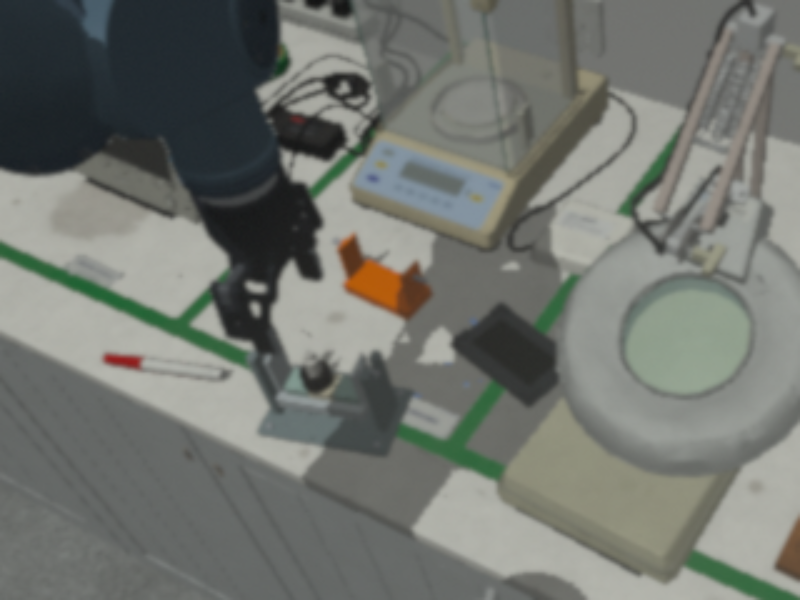

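>>> {"method": "jog_arm", "body": {
  "series": [
    [[-1,-0.5,13,0,0,0,85],[0,0,13,0,0,0,85],[0,0,13,0,0,0,85],[0,0,14,0,0,0,85],[0,0,14,0,0,0,85],[0,0,0,0,0,0,40],[0,0,0,0,0,0,10],[0,0,0,0,0,0,5],[0,0,0,0,0,0,5],[0,0,0,0,0,0,5]]
  ]
}}

```text
time_s: 3.2
eef_pos: [0.3669, 0.301, 0.084]
eef_rot: [0.0, 0.602, 0.799, 0.001]
wrist_force: [-0.3, -0.6, 6.4]
opening: 0.149
grasp_force: 61.2
```

```bash
python3 -c "
from h import *
plan((.4375,-.2005,.3,16))"
```

```text
t 3.2 pos [0.3669 0.301  0.084 ] yaw 15.99 tilt [0.0014 0.0007] F [-0.3 -0.6  6.4] op 12.7 gf 61.2 q1,q6 [0.44 0.16]
(0.4375, -0.2005, 0.3, 16) shift [-501.5  -70.  -216.2] turn rz -0.0001
   after turn [-501.4  -70.  -216.2]
```

>>> {"method": "jog_arm", "body": {
  "series": [
    [[0,0,-3,0,0,0,5],[0,0,-6,0,0,0,5],[0,0,-10,0,0,0,5],[0,0,-20,0,0,0,5],[0,0,-30,0,0,0,5],[0,0,-30,0,0,0,5],[0,0,-30,0,0,0,5],[0,0,-30,0,0,0,5],[0,0,-30,0,0,0,5],[0,0,-27,0,0,0,5]]
  ]
}}

```text
time_s: 4.2
eef_pos: [0.3663, 0.3007, 0.3019]
eef_rot: [0.0, 0.602, 0.799, 0.001]
wrist_force: [0.4, 0.5, -0.2]
opening: 0.143
grasp_force: 58.6
```

```bash
python3 -c "
from h import *
plan((.4375,-.2005,.3,16))
c=snap('scene')
cv2.imwrite('pics/d3.png',cv2.resize(c['frame'][110:260,110:260],(600,600),interpolation=cv2.INTER_CUBIC))"
```

```text
t 4.2 pos [0.3663 0.3007 0.3019] yaw 15.99 tilt [0.0017 0.0008] F [ 0.4  0.5 -0.2] op 12.2 gf 58.6 q1,q6 [0.44 0.16]
(0.4375, -0.2005, 0.3, 16) shift [-501.4  -69.6    1.6] turn rz -0.0002
   after turn [-501.4  -69.7    1.6]
```

View pics/d3.png

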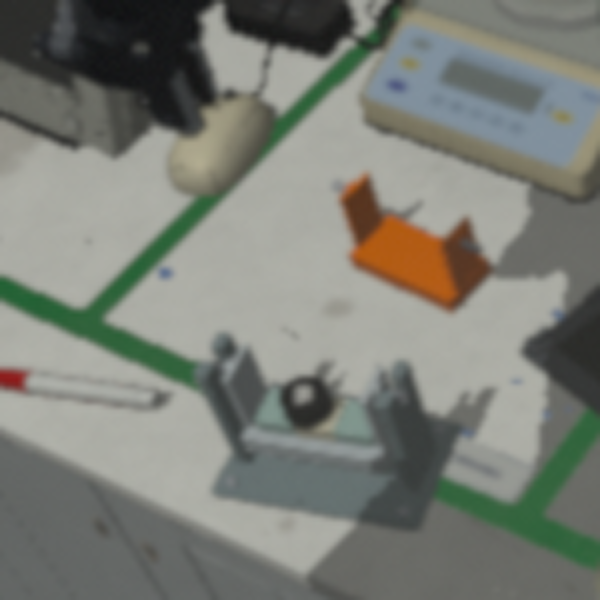

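>>> {"method": "jog_arm", "body": {
  "series": [
    [[-20,-3,0,0,0,0,5],[-40,-6,0,0,0,0,5],[-45,-6,0,0,0,0,5],[-45,-6,0,0,0,0,5],[-45,-6,0,0,0,0,5],[-45,-6,0,0,0,0,5],[-45,-6,0,0,0,0,5],[-45,-6,0,0,0,0,5],[-45,-6,0,0,0,0,5],[-45,-6,0,0,0,0,5]]
  ]
}}

```text
time_s: 5.25
eef_pos: [0.4271, -0.1207, 0.3002]
eef_rot: [0.001, 0.602, 0.798, 0.0]
wrist_force: [0.7, 0.7, -0.1]
opening: 0.147
grasp_force: 58.6
```

```bash
python3 -c "
from h import *
plan((.4375,-.2005,.019,16))"
```

```text
t 5.25 pos [ 0.4271 -0.1207  0.3002] yaw 15.97 tilt [ 0.0014 -0.0006] F [ 0.7  0.7 -0.1] op 12.5 gf 58.6 q1,q6 [-0.54 -0.82]
(0.4375, -0.2005, 0.019, 16) shift [-79.3 -12.3 281.2] turn rz -0.0006
   after turn [-79.3 -12.3 281.2]
```

>>> {"method": "jog_arm", "body": {
  "series": [
    [[-40,-6,0,0,0,0,5],[-38,-6,10,0,0,0,5],[0,0,35,0,0,0,5],[0,0,40,0,0,0,5],[0,0,40,0,0,0,5],[0,0,40,0,0,0,5],[0,0,40,0,0,0,5],[0,0,20,0,0,0,5],[0,0,0,0,0,0,5],[0,0,0,0,0,0,5]]
  ]
}}

```text
time_s: 6.25
eef_pos: [0.4376, -0.1973, 0.0751]
eef_rot: [0.0, 0.602, 0.799, -0.0]
wrist_force: [-0.4, -0.8, -0.0]
opening: 0.143
grasp_force: 58.6
```

```bash
python3 -c "
from h import *
plan((.4375,-.2005,.019,16))
c=snap('scene')
cv2.imwrite('pics/d4.png',cv2.resize(c['frame'][200:320,330:450],(600,600),interpolation=cv2.INTER_CUBIC))"
```

```text
t 6.25 pos [ 0.4376 -0.1973  0.0751] yaw 15.99 tilt [ 0.0003 -0.0003] F [-0.4 -0.8 -0. ] op 12.2 gf 58.6 q1,q6 [-0.67 -0.95]
(0.4375, -0.2005, 0.019, 16) shift [-3.  -0.9 56.1] turn rz -0.0002
   after turn [-3.  -0.9 56.1]
```

View pics/d4.png

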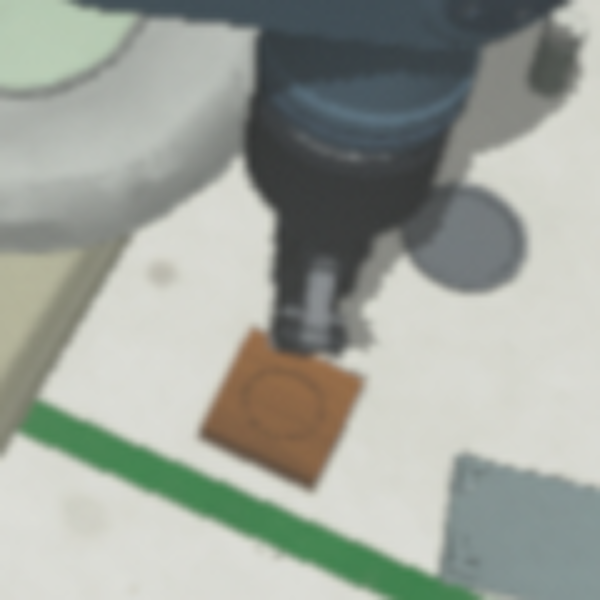

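>>> {"method": "jog_arm", "body": {
  "series": [
    [[-3,-1,12,0,0,0,5],[0,0,14,0,0,0,5],[0,0,12,0,0,0,5],[0,0,8,0,0,0,5],[0,0,5,0,0,0,5],[0,0,3,0,0,0,5],[0,0,2,0,0,0,5],[0,0,0,0,0,0,5],[0,0,0,0,0,0,5],[0,0,0,0,0,0,5]]
  ]
}}

```text
time_s: 7.3
eef_pos: [0.4373, -0.2004, 0.0185]
eef_rot: [0.0, 0.602, 0.799, 0.0]
wrist_force: [0.2, -0.4, -0.1]
opening: 0.146
grasp_force: 58.7
```

```bash
python3 -c "
from h import *
plan((.4375,-.2005,.017,16))"
```

```text
t 7.3 pos [ 0.4373 -0.2004  0.0185] yaw 15.99 tilt [ 0.0006 -0.0004] F [ 0.2 -0.4 -0.1] op 12.5 gf 58.7 q1,q6 [-0.68 -0.96]
(0.4375, -0.2005, 0.017, 16) shift [-0.2  0.1  1.5] turn rz -0.0002
   after turn [-0.2  0.1  1.5]
```

>>> {"method": "jog_arm", "body": {
  "series": [
    [[0,0,0.7,0,0,0,5],[0,0,0,0,0,0,5],[0,0,0,0,0,0,14],[0,0,0,0,0,0,20],[0,0,0,0,0,0,30],[0,0,0,0,0,0,30],[0,0,-10,0,0,0,40],[0,0,-20,0,0,0,40],[0,0,-30,0,0,0,60],[0,0,-40,0,0,0,85]]
  ]
}}

```text
time_s: 8.3
eef_pos: [0.4359, -0.1993, 0.1178]
eef_rot: [-0.002, 0.602, 0.799, 0.0]
wrist_force: [0.2, -0.9, -0.3]
opening: 0.792
grasp_force: 0.0
```

>>> {"method": "jog_arm", "body": {
  "series": [
    [[0,0,-45,0,0,0,85],[0,0,-45,0,0,0,85],[0,0,-45,0,0,0,85],[0,0,-45,0,0,0,85],[40,6,0,0,0,0,85],[45,6,0,0,0,0,85],[45,6,0,0,0,0,85],[45,6,0,0,0,0,85],[45,6,0,0,0,0,85],[45,6,0,0,0,0,85]]
  ]
}}

```text
time_s: 9.3
eef_pos: [0.3979, 0.0661, 0.2984]
eef_rot: [0.001, 0.602, 0.798, 0.0]
wrist_force: [-0.3, 0.6, 0.0]
opening: 0.997
grasp_force: 0.0
```

```bash
python3 -c "
from h import *
plan((.367,.301,.15,16))
c=snap('scene');t=snap('top')
a=cv2.resize(c['frame'][250:310,355:415],(400,400),interpolation=cv2.INTER_CUBIC)
b=cv2.resize(c['frame'][190:230,166:206],(400,400),interpolation=cv2.INTER_CUBIC)
cv2.imwrite('pics/d5.png',np.hstack([a,b]))"
```

```text
t 9.3 pos [0.3979 0.0661 0.2984] yaw 15.96 tilt [ 0.0014 -0.0001] F [-0.3  0.6  0. ] op 85.1 gf 0.0 q1,q6 [-0.13 -0.41]
(0.367, 0.301, 0.15, 16) shift [234.4  34.7 148.3] turn rz -0.0008
   after turn [234.4  34.9 148.3]
```

View pics/d5.png

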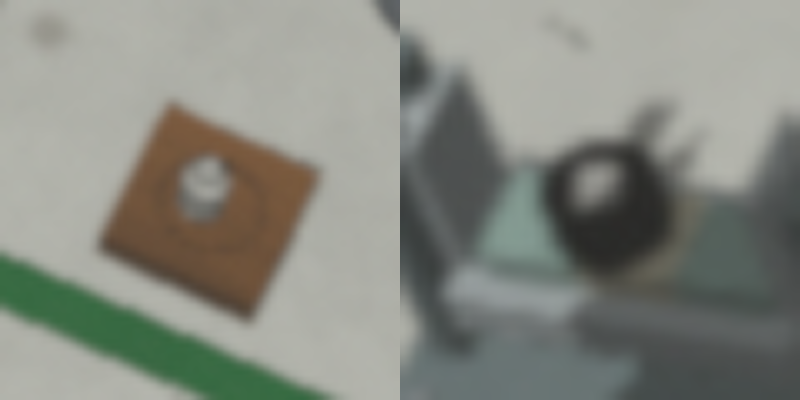

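```bash
python3 -c "
from h import *
t=np.radians(16); ex=np.array([np.cos(t),np.sin(t)]); ey=np.array([-np.sin(t),np.cos(t)]); o=np.array([.3683,.2988])
c=load('scene'); p=world(c,185.5,208.5,.075); print(p,[(p[:2]-o)@ex,(p[:2]-o)@ey])
for n in('scene','top'):
    c=load(n);P=cloud(c);Q=P[np.all((P>(.3,.22,.066))&(P<(.44,.38,.082)),axis=-1)]
    L=np.c_[(Q[:,:2]-o)@ex,(Q[:,:2]-o)@ey]; K=L[(abs(L[:,1])<.03)&(abs(L[:,0])<.025)]; print(n,len(K),np.median(K,0),K.min(0),K.max(0))
    f=c['frame'].max(-1); k=np.all((P>(.34,.27,.04))&(P<(.40,.33,.082)),axis=-1)&(f<50); v,u=np.nonzero(k)
    if len(u): p=world(c,u.mean(),v.mean(),.068); print('dark',len(u),u.mean(),v.mean(),(p[:2]-o)@ex,(p[:2]-o)@ey)
"
```

```text
[0.36497349 0.30166205 0.075     ] [np.float64(-0.0024087622439298187), np.float64(0.003668087265189446)]
scene 118 [-0.0043593   0.00146796] [-0.01627903 -0.01120265] [0.01437277 0.01934264]
dark 50 187.5 211.9 -0.006682778116487472 -0.0013838390071130773
top 115 [-0.0014888   0.00445325] [-0.01604511 -0.01011111] [0.01272613 0.01933632]
dark 15 205.53333333333333 261.4 -0.0034039700293715465 -0.004504466863620856
```

>>> {"method": "jog_arm", "body": {
  "series": [
    [[45,6,0,0,0,0,85],[45,7,0,0,0,0,85],[45,7,0,0,0,0,85],[45,7,0,0,0,0,85],[40,7,0,0,0,0,85],[15,1,0,0,0,0,85],[0,0,40,0,0,0,85],[0,0,45,0,0,0,85],[0,0,45,0,0,0,85],[0,0,18,0,0,0,85]]
  ]
}}

```text
time_s: 10.4
eef_pos: [0.3654, 0.2981, 0.1456]
eef_rot: [-0.001, 0.602, 0.798, -0.003]
wrist_force: [-0.2, -0.6, -0.1]
opening: 0.994
grasp_force: 0.0
```

```bash
python3 -c "
from h import *
plan((.3675,.301,.065,16))"
```

```text
t 10.4 pos [0.3654 0.2981 0.1456] yaw 15.97 tilt [-0.0058 -0.003 ] F [-0.2 -0.6 -0.1] op 84.9 gf 0.0 q1,q6 [0.43 0.15]
(0.3675, 0.301, 0.065, 16) shift [ 2.3  3.4 80.6] turn rz -0.0006
   after turn [ 2.3  3.4 80.6]
```

>>> {"method": "jog_arm", "body": {
  "series": [
    [[4,2,5,0,0,0,85],[0,0,15,0,0,0,85],[0,0,18,0,0,0,85],[0,0,18,0,0,0,85],[0,0,12,0,0,0,85],[0,0,8,0,0,0,85],[0,0,4,0,0,0,85],[0,0,0,0,0,0,85],[0,0,0,0,0,0,85],[0,0,0,0,0,0,85]]
  ]
}}

```text
time_s: 11.4
eef_pos: [0.369, 0.3046, 0.0703]
eef_rot: [0.0, 0.602, 0.799, 0.001]
wrist_force: [0.6, -0.3, 0.3]
opening: 0.994
grasp_force: 0.0
```

```bash
python3 -c "
from h import *
plan((.366,.3025,.065,16))"
```

```text
t 11.4 pos [0.369  0.3046 0.0703] yaw 15.99 tilt [0.0012 0.0005] F [ 0.6 -0.3  0.3] op 84.9 gf 0.0 q1,q6 [0.44 0.16]
(0.366, 0.3025, 0.065, 16) shift [-1.2 -3.5  5.3] turn rz -0.0002
   after turn [-1.2 -3.5  5.3]
```

>>> {"method": "jog_arm", "body": {
  "series": [
    [[-1,-3.5,5.3,0,0,0,85],[0,0,0,0,0,0,85],[0,0,0,0,0,0,50],[0,0,0,0,0,0,35],[0,0,0,0,0,0,25],[0,0,0,0,0,0,25],[0,0,0,0,0,0,20],[0,0,0,0,0,0,20],[0,0,-1,0,0,0,20],[0,0,-2,0,0,0,20]]
  ]
}}

```text
time_s: 12.4
eef_pos: [0.365, 0.3023, 0.067]
eef_rot: [-0.0, 0.602, 0.799, -0.0]
wrist_force: [-0.3, 0.0, -0.5]
opening: 0.31
grasp_force: 59.0
```

```bash
python3 -c "
from h import *
plan((.366,.3025,.30,16),(.567,-.248,.3,16))"
```

```text
t 12.4 pos [0.365  0.3023 0.067 ] yaw 15.99 tilt [-0.0006 -0.0003] F [-0.3  0.  -0.5] op 26.5 gf 59.0 q1,q6 [0.44 0.16]
(0.366, 0.3025, 0.3, 16) shift [-1.00e-01  8.00e-01 -2.33e+02] turn rz -0.0002
   after turn [-1.00e-01  8.00e-01 -2.33e+02]
(0.567, -0.248, 0.3, 16) shift [-584.6   41.5    0. ] turn rz 0.0
   after turn [-584.6   41.5    0. ]
```

>>> {"method": "jog_arm", "body": {
  "series": [
    [[0,0,-5,0,0,0,20],[0,0,-15,0,0,0,20],[0,0,-30,0,0,0,20],[0,0,-40,0,0,0,20],[0,0,-40,0,0,0,20],[0,0,-40,0,0,0,20],[0,0,-40,0,0,0,20],[-20,-3,-20,0,0,0,20],[-40,-6,-3,0,0,0,20],[-45,-6,0,0,0,0,20]]
  ]
}}

```text
time_s: 13.4
eef_pos: [0.38, 0.197, 0.3019]
eef_rot: [0.001, 0.601, 0.799, 0.001]
wrist_force: [0.5, -0.3, -1.4]
opening: 0.313
grasp_force: 59.1
```

>>> {"method": "jog_arm", "body": {
  "series": [
    [[-45,-6,0,0,0,0,20],[-45,-6,0,0,0,0,20],[-45,-6,0,0,0,0,20],[-45,-6,0,0,0,0,20],[-45,-6,0,0,0,0,20],[-45,-6,0,0,0,0,20],[-45,-6,0,0,0,0,20],[-45,-6,0,0,0,0,20],[-20,10,0,0,0,0,20],[0,0,0,0,0,0,20]]
  ]
}}

```text
time_s: 14.4
eef_pos: [0.4484, -0.1809, 0.3001]
eef_rot: [0.0, 0.603, 0.798, -0.0]
wrist_force: [0.1, 0.1, 0.6]
opening: 0.308
grasp_force: 59.2
```

```bash
python3 -c "
from h import *
plan((.567,-.248,.1,16),(.567,-.248,.013,16))"
```

```text
t 14.4 pos [ 0.4484 -0.1809  0.3001] yaw 15.79 tilt [-0.0001 -0.0002] F [0.1 0.1 0.6] op 26.3 gf 59.2 q1,q6 [-0.63 -0.9 ]
(0.567, -0.248, 0.1, 16) shift [-96.8  95.9 200.1] turn rz -0.0038
   after turn [-97.1  95.5 200.1]
(0.567, -0.248, 0.013, 16) shift [ 0.  0. 87.] turn rz 0.0
   after turn [ 0.  0. 87.]
```

>>> {"method": "jog_arm", "body": {
  "series": [
    [[-32,32,0,0,0,0,20],[-33,32,0,0,0,0,20],[-32,32,10,0,0,0,20],[0,0,30,0,0,0,20],[0,0,40,0,0,0,20],[0,0,40,0,0,0,20],[0,0,40,0,0,0,20],[0,0,40,0,0,0,20],[0,0,20,0,0,0,20],[0,0,0,0,0,0,20]]
  ]
}}

```text
time_s: 15.4
eef_pos: [0.5642, -0.2424, 0.0765]
eef_rot: [-0.004, 0.602, 0.799, -0.0]
wrist_force: [-0.8, -0.5, -0.0]
opening: 0.312
grasp_force: 59.3
```

>>> {"method": "jog_arm", "body": {
  "series": [
    [[0,0,15,0,0,0,20],[0,0,15,0,0,0,20],[0,0,15,0,0,0,20],[0,0,10,0,0,0,20],[0,0,0,0,0,0,20],[0,0,0,0,0,0,20],[0,0,0,0,0,0,20],[0,0,0,0,0,0,20],[0,0,0,0,0,0,20],[0,0,0,0,0,0,20]]
  ]
}}

```text
time_s: 16.4
eef_pos: [0.5672, -0.2453, 0.0257]
eef_rot: [0.0, 0.602, 0.799, 0.0]
wrist_force: [-0.4, -0.1, -1.3]
opening: 0.314
grasp_force: 59.3
```

```bash
python3 -c "
from h import *
plan((.567,-.248,.013,16))"
```

```text
t 16.4 pos [ 0.5672 -0.2453  0.0257] yaw 15.98 tilt [ 0.0005 -0.0003] F [-0.4 -0.1 -1.3] op 26.8 gf 59.3 q1,q6 [-0.6  -0.88]
(0.567, -0.248, 0.013, 16) shift [-2.5 -0.9 12.7] turn rz -0.0003
   after turn [-2.5 -0.9 12.7]
```

>>> {"method": "jog_arm", "body": {
  "series": [
    [[-2.5,-1,6,0,0,0,20],[0,0,4,0,0,0,20],[0,0,2,0,0,0,20],[0,0,1,0,0,0,20],[0,0,0,0,0,0,20],[0,0,0,0,0,0,26],[0,0,0,0,0,0,34],[0,0,0,0,0,0,44],[0,0,0,0,0,0,44],[0,0,-10,0,0,0,50]]
  ]
}}

```text
time_s: 17.4
eef_pos: [0.5656, -0.2472, 0.0212]
eef_rot: [-0.001, 0.602, 0.799, -0.0]
wrist_force: [0.4, 0.8, -0.3]
opening: 0.584
grasp_force: 0.0
```

>>> {"method": "jog_arm", "body": {
  "series": [
    [[0,0,-20,0,0,0,60],[0,0,-40,0,0,0,85],[0,0,-45,0,0,0,85],[0,0,-45,0,0,0,85],[0,0,-45,0,0,0,85],[0,0,-45,0,0,0,85],[0,0,-37,0,0,0,85],[35,-35,0,0,0,0,85],[35,-35,0,0,0,0,85],[35,-30,0,0,0,0,85]]
  ]
}}

```text
time_s: 18.4
eef_pos: [0.44, -0.1737, 0.3]
eef_rot: [0.0, 0.602, 0.798, -0.0]
wrist_force: [-0.7, 0.6, 0.9]
opening: 0.995
grasp_force: 0.0
```

>>> {"method": "jog_arm", "body": {
  "series": [
    [[45,6,0,0,0,0,85],[45,6,0,0,0,0,85],[45,6,0,0,0,0,85],[45,6,0,0,0,0,85],[45,6,0,0,0,0,85],[30,4,0,0,0,0,85],[0,0,0,0,0,0,85],[0,0,0,0,0,0,85],[0,0,0,0,0,0,85],[0,0,0,0,0,0,85]]
  ]
}}

```text
time_s: 19.4
eef_pos: [0.4043, 0.079, 0.2994]
eef_rot: [0.0, 0.603, 0.798, -0.0]
wrist_force: [0.9, -0.1, -0.2]
opening: 1.0
grasp_force: 0.0
```

```bash
python3 -c "
from h import *
plan((.3683,.2988,.15,16))
c=snap('scene');t=snap('top')
a=cv2.resize(c['frame'][200:300,370:470],(400,400),interpolation=cv2.INTER_CUBIC)
b=cv2.resize(c['frame'][185:245,156:216],(400,400),interpolation=cv2.INTER_CUBIC)
cv2.imwrite('pics/d6.png',np.hstack([a,b]))
from h import *
t=np.radians(16); ex=np.array([np.cos(t),np.sin(t)]); ey=np.array([-np.sin(t),np.cos(t)]); o=np.array([.3683,.2988])
for n in('scene','top'):
    c=load(n);P=cloud(c);f=c['frame'].astype(int);
    k=np.all((P>(.3,.22,.04))&(P<(.44,.38,.07)),axis=-1)&(f[...,1]>f[...,2]+8); Q=P[k]
    L=np.c_[(Q[:,:2]-o)@ex,(Q[:,:2]-o)@ey,Q[:,2]]; K=L[(abs(L[:,1])<.042)&(abs(L[:,0])<.025)]; print(n,len(K),np.median(K,0).round(4),np.percentile(K,[3,97],axis=0).round(4))
"
```

```text
t 19.4 pos [0.4043 0.079  0.2994] yaw 15.88 tilt [ 0.     -0.0003] F [ 0.9 -0.1 -0.2] op 85.4 gf 0.0 q1,q6 [-0.1  -0.37]
(0.3683, 0.2988, 0.15, 16) shift [221.3  25.5 149.3] turn rz -0.0021
   after turn [221.3  25.9 149.3]
scene 164 [-0.0044  0.0191  0.0561] [[-0.015  -0.0338  0.0462]
 [ 0.0167  0.0396  0.0589]]
top 132 [-0.0011  0.0193  0.0572] [[-0.0128 -0.0313  0.0516]
 [ 0.0104  0.035   0.0616]]
```

View pics/d6.png

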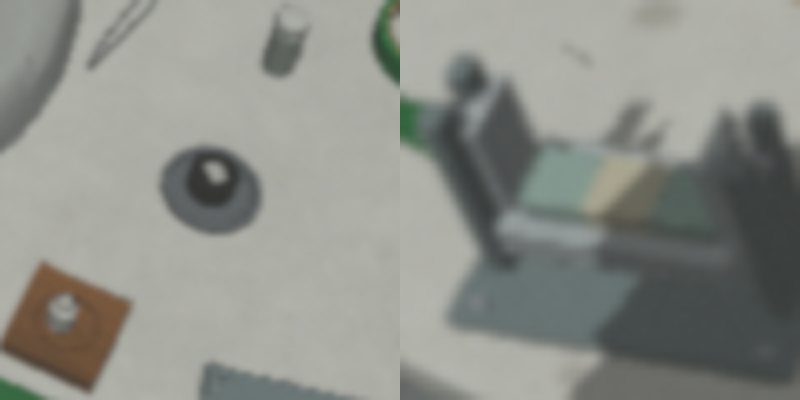

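>>> {"method": "jog_arm", "body": {
  "series": [
    [[40,4,0,0,0,0,85],[45,5,0,0,0,0,85],[45,5,0,0,0,0,85],[45,5,0,0,0,0,85],[35,4,0,0,0,0,85],[12,2,20,0,0,0,85],[0,0,40,0,0,0,85],[0,0,45,0,0,0,85],[0,0,35,0,0,0,85],[0,0,10,0,0,0,85]]
  ]
}}

```text
time_s: 20.5
eef_pos: [0.3647, 0.2986, 0.1453]
eef_rot: [-0.002, 0.602, 0.798, -0.003]
wrist_force: [0.7, -0.3, -0.5]
opening: 0.999
grasp_force: 0.0
```

>>> {"method": "jog_arm", "body": {
  "series": [
    [[0,0,0,0,0,0,85],[0,0,10,0,0,0,85],[0,0,20,0,0,0,85],[0,0,20,0,0,0,85],[0,0,20,0,0,0,85],[0,0,10,0,0,0,85],[0,0,0,0,0,0,85],[0,0,0,0,0,0,85],[0,0,0,0,0,0,85],[0,0,0,0,0,0,85]]
  ]
}}

```text
time_s: 21.5
eef_pos: [0.3678, 0.3007, 0.0703]
eef_rot: [0.0, 0.602, 0.799, 0.001]
wrist_force: [0.2, 0.1, 0.1]
opening: 0.996
grasp_force: 0.0
```

```bash
python3 -c "
from h import *
plan((.367,.2995,.0485,16))"
```

```text
t 21.5 pos [0.3678 0.3007 0.0703] yaw 15.99 tilt [0.0018 0.0008] F [0.2 0.1 0.1] op 85.1 gf 0.0 q1,q6 [0.43 0.16]
(0.367, 0.2995, 0.0485, 16) shift [-1.  -1.1 21.8] turn rz -0.0002
   after turn [-1.  -1.1 21.8]
```

>>> {"method": "jog_arm", "body": {
  "series": [
    [[-1,-1,10,0,0,0,60],[0,0,8,0,0,0,45],[0,0,4,0,0,0,45],[0,0,0,0,0,0,40],[0,0,0,0,0,0,34],[0,0,0,0,0,0,28],[0,0,0,0,0,0,20],[0,0,0,0,0,0,16],[0,0,0,0,0,0,16],[0,0,-1,0,0,0,16]]
  ]
}}

```text
time_s: 22.5
eef_pos: [0.3663, 0.2991, 0.0483]
eef_rot: [0.0, 0.602, 0.799, 0.0]
wrist_force: [-0.3, -1.0, -0.4]
opening: 0.283
grasp_force: 59.0
```

>>> {"method": "jog_arm", "body": {
  "series": [
    [[0,0,-2,0,0,0,16],[0,0,-5,0,0,0,16],[0,0,-10,0,0,0,16],[0,0,-20,0,0,0,16],[0,0,-30,0,0,0,16],[0,0,-35,0,0,0,16],[0,0,-40,0,0,0,16],[0,0,-40,0,0,0,16],[0,0,-40,0,0,0,16],[0,0,-30,0,0,0,16]]
  ]
}}

```text
time_s: 23.5
eef_pos: [0.3666, 0.2993, 0.3041]
eef_rot: [0.001, 0.602, 0.799, 0.002]
wrist_force: [-0.2, -0.0, -0.2]
opening: 0.282
grasp_force: 59.0
```

```bash
python3 -c "
from h import *
plan((.41,-.15,.3,10.3),(.4348,-.34,.3,10.3))
c=snap('scene')
a=cv2.resize(c['frame'][150:250,100:230],(520,400),interpolation=cv2.INTER_CUBIC)
cv2.imwrite('pics/d7.png',a)"
```

```text
t 23.5 pos [0.3666 0.2993 0.3041] yaw 15.99 tilt [0.0034 0.0016] F [-0.2 -0.  -0.2] op 24.0 gf 59.0 q1,q6 [0.43 0.15]
(0.41, -0.15, 0.3, 10.3) shift [-443.9  -82.     3.5] turn rz 0.0993
   after turn [-449.8  -37.6    3.5]
(0.4348, -0.34, 0.3, 10.3) shift [-191.4   -9.6   -0.2] turn rz 0.0
   after turn [-191.4   -9.6   -0.2]
```

View pics/d7.png

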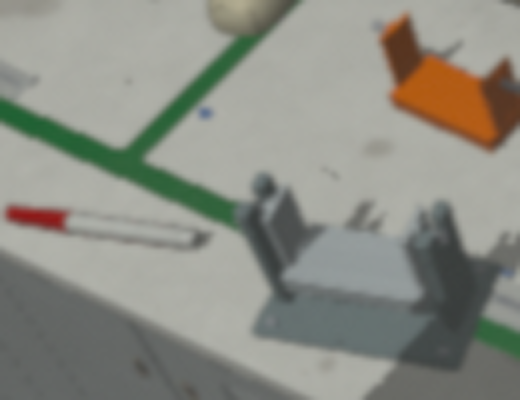

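>>> {"method": "jog_arm", "body": {
  "series": [
    [[0,0,1,0,0,0.05,16],[0,0,1,0,0,0.05,16],[-30,-2,0,0,0,0,16],[-45,-4,0,0,0,0,16],[-45,-4,0,0,0,0,16],[-45,-4,0,0,0,0,16],[-45,-4,0,0,0,0,16],[-45,-4,0,0,0,0,16],[-45,-4,0,0,0,0,16],[-45,-4,0,0,0,0,16]]
  ]
}}

```text
time_s: 24.55
eef_pos: [0.3978, -0.0475, 0.299]
eef_rot: [0.001, 0.641, 0.767, 0.0]
wrist_force: [0.8, 1.1, 0.3]
opening: 0.286
grasp_force: 59.0
```

>>> {"method": "jog_arm", "body": {
  "series": [
    [[-45,-3,0,0,0,0,16],[-45,-3,0,0,0,0,16],[-45,-3,0,0,0,0,16],[-45,-3,0,0,0,0,16],[-45,-3,0,0,0,0,16],[-45,-3,0,0,0,0,16],[-26,-2,10,0,0,0,16],[0,0,0,0,0,0,16],[0,0,0,0,0,0,16],[0,0,0,0,0,0,16]]
  ]
}}

```text
time_s: 25.55
eef_pos: [0.4313, -0.3396, 0.2888]
eef_rot: [0.0, 0.641, 0.768, 0.0]
wrist_force: [-0.6, 1.0, -1.0]
opening: 0.283
grasp_force: 59.0
```

```bash
python3 -c "
from h import *
plan((.4348,-.34,.0085,10.3))"
```

```text
t 25.55 pos [ 0.4313 -0.3396  0.2888] yaw 10.3 tilt [0.0003 0.0001] F [-0.6  1.  -1. ] op 24.2 gf 59.0 q1,q6 [-0.88 -1.06]
(0.4348, -0.34, 0.0085, 10.3) shift [ -1.    3.3 280.3] turn rz -0.0001
   after turn [ -1.    3.3 280.3]
```

>>> {"method": "jog_arm", "body": {
  "series": [
    [[-1,3.3,20,0,0,0,16],[0,0,40,0,0,0,16],[0,0,45,0,0,0,16],[0,0,45,0,0,0,16],[0,0,40,0,0,0,16],[0,0,30,0,0,0,16],[0,0,20,0,0,0,16],[0,0,15,0,0,0,16],[0,0,0,0,0,0,16],[0,0,0,0,0,0,16]]
  ]
}}

```text
time_s: 26.55
eef_pos: [0.4353, -0.341, 0.0343]
eef_rot: [0.001, 0.641, 0.768, -0.0]
wrist_force: [0.3, -0.6, -0.1]
opening: 0.279
grasp_force: 59.0
```

```bash
python3 -c "
from h import *
plan((.4348,-.34,.0085,10.3))"
```

```text
t 26.55 pos [ 0.4353 -0.341   0.0343] yaw 10.3 tilt [ 0.0008 -0.001 ] F [ 0.3 -0.6 -0.1] op 23.8 gf 59.0 q1,q6 [-0.88 -1.06]
(0.4348, -0.34, 0.0085, 10.3) shift [ 1.1 -0.4 25.8] turn rz 0.0
   after turn [ 1.1 -0.4 25.8]
```

>>> {"method": "jog_arm", "body": {
  "series": [
    [[0,0,10,0,0,0,16],[0,0,8,0,0,0,16],[0,0,5,0,0,0,16],[0,0,2.3,0,0,0,16],[0,0,0,0,0,0,16],[0,0,0,0,0,0,16],[0,0,0,0,0,0,24],[0,0,0,0,0,0,32],[0,0,0,0,0,0,42],[0,0,0,0,0,0,42]]
  ]
}}

```text
time_s: 27.55
eef_pos: [0.4347, -0.341, 0.008]
eef_rot: [0.0, 0.641, 0.767, -0.0]
wrist_force: [-0.1, -0.3, 0.4]
opening: 0.491
grasp_force: 0.0
```

>>> {"method": "jog_arm", "body": {
  "series": [
    [[0,0,-10,0,0,0,45],[0,0,-20,0,0,0,60],[0,0,-40,0,0,0,75],[0,0,-45,0,0,0,75],[0,0,-45,0,0,0,75],[0,0,-45,0,0,0,75],[0,0,-45,0,0,0,75],[0,0,-40,0,0,0,75],[20,0,0,0,0,0,75],[45,0,0,0,0,0,75]]
  ]
}}

```text
time_s: 28.55
eef_pos: [0.4235, -0.2789, 0.3005]
eef_rot: [0.002, 0.642, 0.767, -0.0]
wrist_force: [-0.3, 0.6, 0.1]
opening: 0.881
grasp_force: 0.0
```

>>> {"method": "jog_arm", "body": {
  "series": [
    [[45,4,0,0,0,0,75],[45,4,0,0,0,0,75],[45,4,0,0,0,0,75],[45,4,0,0,0,0,75],[45,4,0,0,0,0,75],[45,4,0,0,0,0,75],[45,4,0,0,0,0,75],[30,2,0,0,0,0,75],[0,0,0,0,0,0,75],[0,0,0,0,0,0,75]]
  ]
}}

```text
time_s: 29.55
eef_pos: [0.391, 0.0682, 0.2986]
eef_rot: [0.001, 0.64, 0.768, 0.0]
wrist_force: [0.2, -0.6, 0.5]
opening: 0.88
grasp_force: 0.0
```

```bash
python3 -c "
from h import *
plan((.368,.2988,.15,16))
c=snap('scene');t=snap('top')
a=cv2.resize(c['frame'][230:330,370:490],(480,400),interpolation=cv2.INTER_CUBIC)
b=cv2.resize(t['frame'][235:290,172:242],(320,251),interpolation=cv2.INTER_CUBIC); b=np.vstack([b,np.zeros((149,320,3),np.uint8)])
cv2.imwrite('pics/d8.png',np.hstack([a,b]))
o=np.array([.3683,.2988])
for n in('scene','top'):
    c=load(n);P=cloud(c)
    for lab,lo,hi in(('deck',.038,.056),('ends',.086,.105)):
        Q=P[np.all((P>(.3,.2,lo))&(P<(.44,.4,hi)),axis=-1)]
        r=cv2.minAreaRect((Q[:,:2]*1000).astype(np.float32)); print(n,lab,len(Q),np.round(r[0],1),np.round(r[1],1),round(r[2],1),np.median(Q,0).round(4))"
```

```text
t 29.55 pos [0.391  0.0682 0.2986] yaw 10.39 tilt [ 0.001  -0.0006] F [ 0.2 -0.6  0.5] op 75.2 gf 0.0 q1,q6 [-0.13 -0.31]
(0.368, 0.2988, 0.15, 16) shift [231.1  18.8 148.4] turn rz -0.098
   after turn [228.2  41.3 148.4]
scene deck 597 [368.8 297.6] [ 46.9 125.8] 15.2 [0.3644 0.3011 0.0458]
scene ends 221 [369.4 298.3] [ 37.7 127.9] 14.9 [0.3675 0.3357 0.0933]
top deck 571 [369.6 296.4] [ 46.3 118.7] 15.3 [0.3662 0.3018 0.0463]
top ends 179 [368.8 299.6] [ 35.9 128.3] 15.4 [0.3681 0.3376 0.0942]
```

View pics/d8.png

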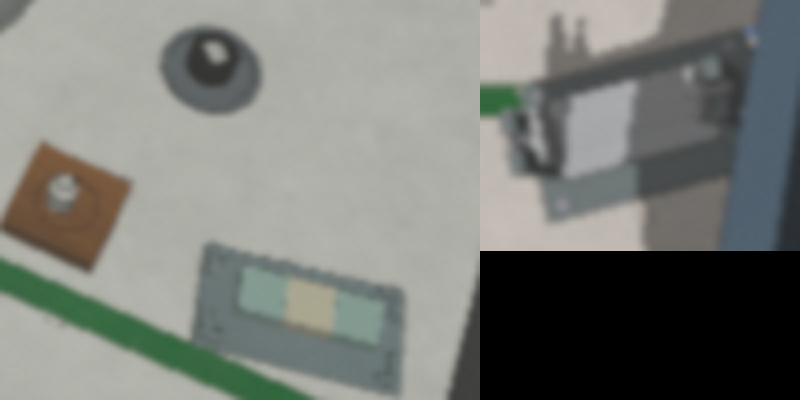

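```bash
python3 -c "
from h import *
t=np.radians(10.3); ex=np.array([np.cos(t),np.sin(t)]); ey=np.array([-np.sin(t),np.cos(t)]); o=np.array([.4348,-.3401])
for n in('scene','top'):
    c=load(n);P=cloud(c)
    L=np.stack([(P[...,:2]-o)@ex,(P[...,:2]-o)@ey],-1); near=(abs(L[...,0])<.045)&(abs(L[...,1])<.07)
    f=c['frame'].astype(int)
    s=near&(P[...,2]>.0125)&(P[...,2]<.03); tr=near&((f.max(-1)<150)|s)&(P[...,2]>.003)
    for nm,m in(('slides',s),('tray',tr)):
        r=cv2.minAreaRect((L[m]*1000).astype(np.float32)); print(n,nm,m.sum(),np.round(r[0],1),np.round(r[1],1),round(r[2],1),np.percentile(L[m]*1000,[2,98],axis=0).round(1).tolist())
"
```

```text
scene slides 438 [-3.4 -0.1] [ 52.8 102.6] 1.8 [[-14.0, -41.8], [13.6, 37.7]]
scene tray 1334 [-7.7 -0.4] [111.8  74.4] 89.6 [[-33.2, -52.8], [26.0, 52.7]]
top slides 305 [-3.1  1.4] [ 58.6 108.7] 0.2 [[-24.9, -48.7], [22.9, 50.5]]
top tray 885 [-7.   7.1] [125.7  75.8] 90.0 [[-37.2, -52.5], [28.5, 55.2]]
```

>>> {"method": "jog_arm", "body": {
  "series": [
    [[0,0,0,0,0,-0.045,80],[0,0,0,0,0,-0.044,80],[40,7,0,0,0,0,80],[45,8,0,0,0,0,80],[45,8,0,0,0,0,80],[45,8,0,0,0,0,80],[40,7,0,0,0,0,80],[13,2,20,0,0,0,80],[0,0,40,0,0,0,80],[0,0,40,0,0,0,80]]
  ]
}}

```text
time_s: 30.65
eef_pos: [0.3707, 0.298, 0.1974]
eef_rot: [0.001, 0.607, 0.795, 0.001]
wrist_force: [-0.3, 0.1, -1.5]
opening: 0.936
grasp_force: 0.0
```

>>> {"method": "jog_arm", "body": {
  "series": [
    [[0,0,40,0,0,0,80],[0,0,30,0,0,0,80],[0,0,15,0,0,0,80],[0,0,10,0,0,0,80],[0,0,0,0,0,0,80],[0,0,0,0,0,0,80],[0,0,0,0,0,0,80],[0,0,0,0,0,0,80],[0,0,0,0,0,0,80],[0,0,0,0,0,0,80]]
  ]
}}

```text
time_s: 31.65
eef_pos: [0.3696, 0.2984, 0.1034]
eef_rot: [0.0, 0.606, 0.795, 0.0]
wrist_force: [-0.3, -0.3, -0.5]
opening: 0.936
grasp_force: 0.0
```

```bash
python3 -c "
from h import *
plan((.3685,.2988,.026,15.5))"
```

```text
t 31.65 pos [0.3696 0.2984 0.1034] yaw 15.36 tilt [0.0007 0.0003] F [-0.3 -0.3 -0.5] op 79.9 gf 0.0 q1,q6 [0.43 0.16]
(0.3685, 0.2988, 0.026, 15.5) shift [ 0.6 -1.  77.4] turn rz -0.0024
   after turn [ 0.6 -1.  77.4]
```

>>> {"method": "jog_arm", "body": {
  "series": [
    [[0.5,-1,15,0,0,0,80],[0,0,20,0,0,0,80],[0,0,20,0,0,0,80],[0,0,14,0,0,0,75],[0,0,8,0,0,0,70],[0,0,0,0,0,0,65],[0,0,0,0,0,0,60],[0,0,0,0,0,0,55],[0,0,0,0,0,0,50],[0,0,0,0,0,0,46]]
  ]
}}

```text
time_s: 32.65
eef_pos: [0.3688, 0.2988, 0.0267]
eef_rot: [0.0, 0.606, 0.795, 0.001]
wrist_force: [0.3, -0.3, 2.2]
opening: 0.54
grasp_force: 4.5
```

>>> {"method": "jog_arm", "body": {
  "series": [
    [[0,0,0,0,0,0,43],[0,0,0,0,0,0,40],[0,0,0,0,0,0,36],[0,0,0,0,0,0,32],[0,0,0,0,0,0,32],[0,0,0,0,0,0,32],[0,0,0,0,0,0,32],[0,0,0,0,0,0,32],[0,0,0,0,0,0,32],[0,0,0,0,0,0,32]]
  ]
}}

```text
time_s: 33.65
eef_pos: [0.3688, 0.2988, 0.0269]
eef_rot: [0.0, 0.606, 0.795, 0.0]
wrist_force: [-3.1, -0.9, 7.5]
opening: 0.524
grasp_force: 60.1
```

```bash
python3 -c "
from h import *
plan((.3685,.2988,.026,15.5))"
```

```text
t 33.65 pos [0.3688 0.2988 0.0269] yaw 15.36 tilt [0.001  0.0005] F [-3.1 -0.9  7.5] op 44.8 gf 60.1 q1,q6 [0.43 0.16]
(0.3685, 0.2988, 0.026, 15.5) shift [ 0.1 -0.3  0.9] turn rz -0.0025
   after turn [ 0.1 -0.3  0.9]
```

Gripped; lift straight up slowly.

>>> {"method": "jog_arm", "body": {
  "series": [
    [[0,0,-2,0,0,0,32],[0,0,-3,0,0,0,32],[0,0,-4,0,0,0,32],[0,0,-5,0,0,0,32],[0,0,-6,0,0,0,32],[0,0,-10,0,0,0,32],[0,0,-15,0,0,0,32],[0,0,-20,0,0,0,32],[0,0,-20,0,0,0,32],[0,0,-20,0,0,0,32]]
  ]
}}

```text
time_s: 34.65
eef_pos: [0.3683, 0.2985, 0.1325]
eef_rot: [0.0, 0.606, 0.795, 0.0]
wrist_force: [0.3, -1.0, -2.3]
opening: 0.524
grasp_force: 61.5
```

>>> {"method": "jog_arm", "body": {
  "series": [
    [[0,0,-20,0,0,0,32],[0,0,-20,0,0,0,32],[0,0,-15,0,0,0,32],[0,0,-8,0,0,0,32],[0,0,0,0,0,0,32],[0,0,0,0,0,0,32],[0,0,0,0,0,0,32],[0,0,0,0,0,0,32],[0,0,0,0,0,0,32],[0,0,0,0,0,0,32]]
  ]
}}

```text
time_s: 35.65
eef_pos: [0.3681, 0.2984, 0.1936]
eef_rot: [-0.0, 0.606, 0.795, -0.0]
wrist_force: [0.3, 0.2, -2.9]
opening: 0.528
grasp_force: 61.6
```

```bash
python3 -c "
from h import *
plan((.518,.175,.195,-15.5),(.518,.175,.0065,-15.5))
c=snap('scene');t=snap('top')
a=cv2.resize(c['frame'][120:250,140:300],(640,520),interpolation=cv2.INTER_CUBIC)
cv2.imwrite('pics/d9.png',a)"
```

```text
t 35.65 pos [0.3681 0.2984 0.1936] yaw 15.35 tilt [-0.0007 -0.0003] F [ 0.3  0.2 -2.9] op 45.1 gf 61.6 q1,q6 [0.43 0.16]
(0.518, 0.175, 0.195, -15.5) shift [-158.7  111.8   -1.5] turn rz 0.5385
   after turn [-78.9 177.4  -1.5]
(0.518, 0.175, 0.0065, -15.5) shift [1.000e-01 1.000e-01 1.885e+02] turn rz 0.0
   after turn [1.000e-01 1.000e-01 1.885e+02]
```

View pics/d9.png

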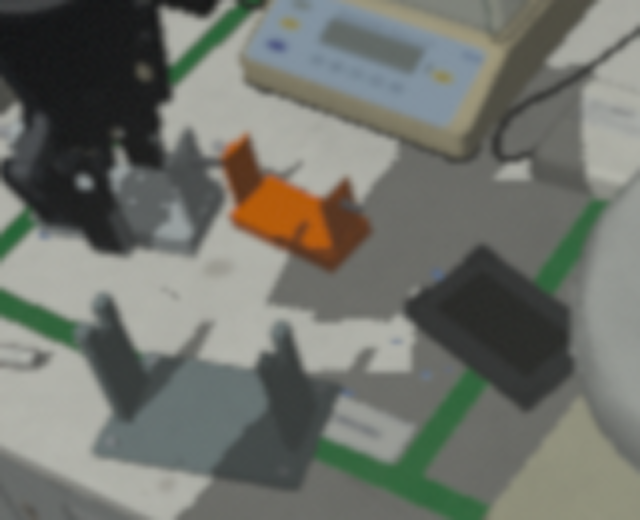

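```bash
python3 -c "
from h import *
c=load('scene'); l,t,b=[world(c,u-.4,v-.4,.008)[:2] for u,v in((241.25,196.25),(260.5,181.25),(271.75,222.5))]
print('l',l,'t',t,'b',b,'centre',(t+b)/2,'sides',np.linalg.norm(t-l),np.linalg.norm(b-l),'ang short',np.degrees(np.arctan2(*(t-l)[::-1])),'long',np.degrees(np.arctan2(*(l-b)[::-1])))
for n in('scene','top'):
    c=load(n);P=cloud(c);o=np.array([.518,.175]);a=np.radians(-15.5);ex=np.array([np.cos(a),np.sin(a)]);ey=np.array([-np.sin(a),np.cos(a)])
    L=np.stack([(P[...,:2]-o)@ex,(P[...,:2]-o)@ey],-1)*1000; f=c['frame'].max(-1)
    m=(abs(L[...,0])<55)&(abs(L[...,1])<75)&(P[...,2]>.003)&(P[...,2]<.03)
    for nm,mm in(('steel',m&(f<85)),('pad',m&(f<48))): print(n,nm,mm.sum(),np.percentile(L[mm],[1,50,99],axis=0).round(1).tolist())
"
```

```text
l [0.50116358 0.24315925] t [0.57133024 0.22532561] b [0.4624734  0.12301819] centre [0.51690182 0.1741719 ] sides 0.07239750356887105 0.1262172844092918 ang short -14.260415746408118 long 72.1493847717876
scene steel 996 [[-39.4, -63.4], [-5.7, 0.5], [37.4, 57.7]]
scene pad 372 [[-20.6, -41.3], [-0.2, 0.6], [19.7, 42.5]]
top steel 1191 [[-38.8, -61.0], [-1.5, 0.1], [38.1, 59.6]]
top pad 425 [[-20.1, -40.3], [-0.8, 1.8], [19.2, 42.5]]
```

>>> {"method": "jog_arm", "body": {
  "series": [
    [[0,0,0,0,0,0.09,32],[0,0,0,0,0,0.09,32],[0,0,0,0,0,0.09,32],[0,0,0,0,0,0.09,32],[0,0,0,0,0,0.09,32],[0,0,0,0,0,0.09,32],[-10,22,0,0,0,0,32],[-13,30,0,0,0,0,32],[-13,30,0,0,0,0,32],[-13,30,0,0,0,0,32]]
  ]
}}

```text
time_s: 36.75
eef_pos: [0.4639, 0.2205, 0.194]
eef_rot: [0.0, 0.796, 0.605, 0.0]
wrist_force: [0.6, 0.2, -2.7]
opening: 0.521
grasp_force: 61.7
```

>>> {"method": "jog_arm", "body": {
  "series": [
    [[-13,30,0,0,0,0,32],[-10,22,0,0,0,0,32],[-7,13,0,0,0,0,32],[0,0,0,0,0,0,32],[0,0,0,0,0,0,32],[0,0,0,0,0,0,32],[0,0,0,0,0,0,32],[0,0,0,0,0,0,32],[0,0,0,0,0,0,32],[0,0,0,0,0,0,32]]
  ]
}}

```text
time_s: 37.75
eef_pos: [0.5174, 0.1751, 0.1941]
eef_rot: [0.0, 0.796, 0.605, 0.0]
wrist_force: [-0.5, 0.2, -2.6]
opening: 0.519
grasp_force: 61.8
```

```bash
python3 -c "
from h import *
plan((.518,.175,.0065,-15.5))"
```

```text
t 37.75 pos [0.5174 0.1751 0.1941] yaw -15.56 tilt [0.0001 0.    ] F [-0.5  0.2 -2.6] op 44.3 gf 61.8 q1,q6 [0.11 0.38]
(0.518, 0.175, 0.0065, -15.5) shift [1.000e-01 6.000e-01 1.876e+02] turn rz -0.0011
   after turn [1.000e-01 6.000e-01 1.876e+02]
```

>>> {"method": "jog_arm", "body": {
  "series": [
    [[0,0.5,15,0,0,0,32],[0,0,25,0,0,0,32],[0,0,30,0,0,0,32],[0,0,30,0,0,0,32],[0,0,30,0,0,0,32],[0,0,25,0,0,0,32],[0,0,15,0,0,0,32],[0,0,5,0,0,0,32],[0,0,0,0,0,0,32],[0,0,0,0,0,0,32]]
  ]
}}

```text
time_s: 38.75
eef_pos: [0.5191, 0.1748, 0.02]
eef_rot: [0.001, 0.796, 0.605, 0.001]
wrist_force: [0.8, -0.8, -1.9]
opening: 0.526
grasp_force: 61.7
```

```bash
python3 -c "
from h import *
plan((.518,.175,.0065,-15.5))
c=snap('scene')
a=cv2.resize(c['frame'][130:240,190:310],(600,550),interpolation=cv2.INTER_CUBIC)
cv2.imwrite('pics/d10.png',a)"
```

```text
t 38.75 pos [0.5191 0.1748 0.02  ] yaw -15.58 tilt [0.002  0.0002] F [ 0.8 -0.8 -1.9] op 44.9 gf 61.7 q1,q6 [0.11 0.38]
(0.518, 0.175, 0.0065, -15.5) shift [-0.1 -1.1 13.5] turn rz -0.0015
   after turn [-0.1 -1.1 13.5]
```

>>> {"method": "jog_arm", "body": {
  "series": [
    [[0,0,4,0,0,0,32],[0,0,3,0,0,0,32],[0,0,2,0,0,0,32],[0,0,1.5,0,0,0,32],[0,0,1,0,0,0,32],[0,0,0.5,0,0,0,32],[0,0,0,0,0,0,32],[0,0,0,0,0,0,32],[0,0,0,0,0,0,32],[0,0,0,0,0,0,32]]
  ]
}}

```text
time_s: 39.8
eef_pos: [0.5181, 0.1747, 0.0071]
eef_rot: [0.0, 0.796, 0.605, 0.0]
wrist_force: [0.1, 0.3, -2.0]
opening: 0.526
grasp_force: 61.8
```

>>> {"method": "jog_arm", "body": {
  "series": [
    [[0,0,0.5,0,0,0,32],[0,0,0.5,0,0,0,32],[0,0,0,0,0,0,32],[0,0,0,0,0,0,32],[0,0,0,0,0,0,32],[0,0,0,0,0,0,32],[0,0,0,0,0,0,32],[0,0,0,0,0,0,32],[0,0,0,0,0,0,32],[0,0,0,0,0,0,32]]
  ]
}}

```text
time_s: 40.8
eef_pos: [0.5181, 0.1747, 0.0061]
eef_rot: [0.0, 0.796, 0.605, 0.0]
wrist_force: [-0.2, 0.3, -0.2]
opening: 0.524
grasp_force: 63.5
```

>>> {"method": "jog_arm", "body": {
  "series": [
    [[0,0,0.2,0,0,0,40],[0,0,0,0,0,0,44],[0,0,0,0,0,0,47],[0,0,0,0,0,0,50],[0,0,0,0,0,0,54],[0,0,0,0,0,0,58],[0,0,0,0,0,0,60],[0,0,0,0,0,0,60],[0,0,-3,0,0,0,60],[0,0,-6,0,0,0,60]]
  ]
}}

```text
time_s: 41.8
eef_pos: [0.5176, 0.1746, 0.0147]
eef_rot: [-0.0, 0.796, 0.605, -0.0]
wrist_force: [-0.0, -0.7, 0.1]
opening: 0.701
grasp_force: 0.0
```

>>> {"method": "jog_arm", "body": {
  "series": [
    [[0,0,-10,0,0,0,60],[0,0,-15,0,0,0,60],[0,0,-20,0,0,0,60],[0,0,-30,0,0,0,60],[0,0,-35,0,0,0,60],[0,0,-35,0,0,0,60],[0,0,-35,0,0,0,60],[0,0,-30,0,0,0,60],[0,0,-20,0,0,0,60],[0,0,0,0,0,0,60]]
  ]
}}

```text
time_s: 42.8
eef_pos: [0.5201, 0.175, 0.25]
eef_rot: [0.002, 0.796, 0.605, 0.004]
wrist_force: [0.1, -0.7, 1.0]
opening: 0.7
grasp_force: 0.0
```

```bash
python3 -c "
from h import *
plan()
for n in('scene','top'):
    c=snap(n);P=cloud(c);o=np.array([.518,.175]);a=np.radians(-15.5);ex=np.array([np.cos(a),np.sin(a)]);ey=np.array([-np.sin(a),np.cos(a)])
    L=np.concatenate([((P[...,:2]-o)@ex)[...,None],((P[...,:2]-o)@ey)[...,None],P[...,2:]],-1)*1000
    m=(abs(L[...,0])<50)&(abs(L[...,1])<75)
    for nm,lo,hi in(('deck',18,32),('upper',50,80)):
        K=L[m&(L[...,2]>lo)&(L[...,2]<hi)]; print(n,nm,len(K),np.percentile(K,[2,50,98],axis=0).round(1).tolist() if len(K) else '')
    V=P[np.all((P>(.64,-.30,.03))&(P<(.72,-.2,.065)),axis=-1)]; print('vial',V.mean(0).round(4),len(V))
"
```

```text
t 42.8 pos [0.5201 0.175  0.25  ] yaw -15.58 tilt [0.0084 0.0009] F [ 0.1 -0.7  1. ] op 59.8 gf 0.0 q1,q6 [0.11 0.38]
scene deck 415 [[-21.2, -46.6, 19.3], [-3.9, 5.7, 24.1], [23.2, 43.3, 30.2]]
scene upper 157 [[-13.2, -62.4, 50.9], [0.7, 40.6, 65.3], [16.4, 59.7, 73.7]]
vial [ 0.6761 -0.2587  0.0458] 86
top deck 172 [[-29.8, -50.5, 18.9], [-3.1, -23.8, 24.3], [23.7, 40.5, 28.8]]
top upper 44 [[-13.5, -61.7, 56.3], [0.6, -44.3, 68.7], [14.3, -40.9, 77.0]]
vial [ 0.6791 -0.2548  0.0493] 66
```

>>> {"method": "jog_arm", "body": {
  "series": [
    [[0,0,-10,0,0,0,60],[0,0,0,0,0,0,60],[0,0,0,0,0,0,60],[0,0,0,0,0,0,60],[0,0,0,0,0,0,60],[0,0,0,0,0,0,60],[0,0,0,0,0,0,60],[0,0,0,0,0,0,60],[0,0,0,0,0,0,60],[0,0,0,0,0,0,60]]
  ]
}}

```text
time_s: 43.9
eef_pos: [0.518, 0.1747, 0.2548]
eef_rot: [0.0, 0.796, 0.605, 0.0]
wrist_force: [-0.0, 0.2, 0.4]
opening: 0.7
grasp_force: 0.0
```

```bash
python3 -c "
from h import *
plan(); print(ctrl.hand_in())"
```

```text
t 43.9 pos [0.518  0.1747 0.2548] yaw -15.58 tilt [ 0. -0.] F [-0.   0.2  0.4] op 59.7 gf 0.0 q1,q6 [0.11 0.38]
the job is handed in; nothing more can be done
None
```

The job is done and handed in at about 44 s: the weight is in the block recess, the puck in the dish, the slides on the tray and the cradle level in the dock (cradle checked by depth data, as my 14 pictures were used up), the vial has not moved, and the hand-in gave no verdict.

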